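# Move the castings to the spray rack in reverse order

## Robot

A 6-joint arm with a two-finger parallel gripper is mounted at the origin on the work surface. World frame = base frame: x ahead of the robot, y to its left, z up, the work surface at z = 0. Lengths are in m, angles in rad, forces in N, time in s.
With the tool pointing down it reaches from about 0.25 to 0.775 m from the base axis. Payload 4 kg.
Tool frame: the origin (TCP) lies on the centre line of the jaws, within the pads' length; the fingertips stand 25 mm ahead of it and the grasp point (between the pads) lies 6 mm ahead of it; z points along the fingers, y is the line along which they close (so a half turn about z gives the same grasp; the last joint's range is limited). The gripper opens to 94 mm and grips with 3 to 60 N. Pads are 16 mm wide; open, the fingers measure 119 mm over their backs; the gripper's body (75 mm by 177 mm) begins 78 mm behind the grasp point.
Start: joints at [-1.233, 0.087, 1.371, -0, 1.684, -0.103], TCP at [0.235, -0.497, 0.231] pointing down, gripper open.
Joint ranges: [-3.1, 3.1], [-0.76, 2.03], [0.27, 2.55], [-1.08, 4.22], [0.17, 2.65], [-2.57, 2.57]. Speed limits (rad/s): [2.79, 2.79, 3.14, 3.14, 3.14, 3.14].

## Interface

Orientations are given as [roll, pitch, yaw] about the fixed x, y, z axes, in that order (R = Rz(yaw) Ry(pitch) Rx(roll)).
In Python, from bench import robot, imaging gives the robot as it stands. The module is installed in compiled form; this text tells all that it offers.
- The arm moves only by the tool drive_tool, never from a script. Its argument "series" is a list of rows, each a list of 3 entries, a list of its own where there are three numbers: the finger opening in m, from 0 to 0.094, then the shift along the tool's x, y, z in m, then the turn, a rotation vector about the tool's x, y, z in rad. A call has 1 to 5 rows; each row is the pose to reach, as a shift and turn from the pose commanded when the call began, along the tool's axes at that moment; what a row does not reach only later rows make up. A row lasts 1/8 s, in which the tool goes at most 62.5 mm and 10.7 degrees, less where a joint would pass 70% of its speed; a pose out of reach is approached as far as the arm can. A call with a gripper value outside its range is refused whole. The fingers move at their own pace and stop on an object; the grip force is fixed at half the most. Time passes only in rows, so rows that repeat a pose let the fingers close. It gives the time, the measured TCP pose, the force, the opening and the grip force at its end, in the units of the state.
- robot.get_obs(): the state, without advancing time (a new reading comes with each control period).
- imaging.snapshot(name): name is "scene" or "top"; returns the picture (420x560x3 uint8, red, green, blue); there is no depth.
- imaging.get_calibration(name): a dict with "intrinsics" (3x3 intrinsics, pixels), "k1" (the pictures are not rectified: a ray, as slopes to the right and down, at radius r is drawn at 1 + k1 r^2 times it, then the intrinsics apply), "position" and "rotation" of the camera in the world. Camera axes: x right, y up, looking along -z (the intrinsics and any distortion apply to the point x, -y, -z); pixel columns grow to the right and rows downward; lengths in m; the calibration is good to about 2 mm. A picture is of the moment at which its call begins. get_calibration takes no time and is no camera call.
- robot.close_job(): hands the job in; it is judged then, once.
The state is a dict: "time": time; "joint_positions": joint angles; "qvel": joint speeds; "joint_torque": joint torques, N m; "tool_pos": TCP position; "ee_rot": TCP orientation; "wrist_force": force on the tool from outside, world axes, zero at the start; "wrist_torque": the same for the moment, N m; "width": finger opening in m; "finger_force": force on a finger pad.
Only numpy, scipy, OpenCV 4.12 (cv2) and the standard library are available. Lean on these libraries where they do the work, as an engineer would, in place of code of your own. Each camera call takes 0.05 s, during which the arm holds its last target. There are 200 camera calls.

## Task

The four painting handles with pink castings stand in the plywood curing tray in the order they were poured. Move them all to the grey spray rack in the reverse order, counting from the red end of each tray: the one nearest the red end of the curing tray goes into the bay farthest from the red end of the spray rack, and so on, so that the last one ends up next to the red end. Stand each upright on the floor of its own bay, do not drop or tip any, and let go of them all.

Things in the scene. Friction and masses are not known exactly. Their poses are not given: they have to be found in the camera images.
- blue_handle: Painting handle: loose upright blue cylinder, 34 mm diameter, 58 mm high, with a pink resin casting on top (square block 17 x 17 x 22 mm), about 80 mm high in all, about 70 g. Origin: centre of its underside; z up along it. Starts standing on the blue disc in a bay of the curing tray. Best gripped on the cylinder, fingers closing across the row.
- yellow_handle: Painting handle: loose upright yellow cylinder, 34 mm diameter, 58 mm high, with a pink resin casting on top (ball of 21 mm diameter), about 80 mm high in all, about 70 g. Origin: centre of its underside; z up along it. Starts standing on the yellow disc in a bay of the curing tray. Best gripped on the cylinder, fingers closing across the row.
- green_handle: Painting handle: loose upright green cylinder, 34 mm diameter, 58 mm high, with a pink resin casting on top (cone 25 mm wide, 22 mm high), about 80 mm high in all, about 70 g. Origin: centre of its underside; z up along it. Starts standing on the green disc in a bay of the curing tray. Best gripped on the cylinder, fingers closing across the row.
- white_handle: Painting handle: loose upright white cylinder, 34 mm diameter, 58 mm high, with a pink resin casting on top (L-shaped step 9 x 23 mm, 22 mm high), about 80 mm high in all, about 70 g. Origin: centre of its underside; z up along it. Starts standing on the white disc in a bay of the curing tray. Best gripped on the cylinder, fingers closing across the row.
- blue_disc: Flat blue disc, 50 mm diameter, 3 mm thick, fixed on the floor of one bay of the curing tray; it marks the bay in which the blue handle starts and stays visible as a rim around the handle's foot. Origin: centre of its underside.
- yellow_disc: Flat yellow disc, 50 mm diameter, 3 mm thick, fixed on the floor of one bay of the curing tray; it marks the bay in which the yellow handle starts and stays visible as a rim around the handle's foot. Origin: centre of its underside.
- green_disc: Flat green disc, 50 mm diameter, 3 mm thick, fixed on the floor of one bay of the curing tray; it marks the bay in which the green handle starts and stays visible as a rim around the handle's foot. Origin: centre of its underside.
- white_disc: Flat white disc, 50 mm diameter, 3 mm thick, fixed on the floor of one bay of the curing tray; it marks the bay in which the white handle starts and stays visible as a rim around the handle's foot. Origin: centre of its underside.
- curing_tray: Plywood tray, fixed, four 55 x 55 mm bays in a row; 65 (x) by 245 mm (y), floor 5 mm, walls and dividers 5 mm thick, 12 mm high from the underside; a red block 16 mm long, 22 mm high on its +y end. Origin: centre of the underside without the block, at z = 0.002 on a mat; y points along the row to the red end. Bay centres: x = 0, y = 0.09 (by the red end), 0.03, -0.03, -0.09 m. Full at the start.
- spray_rack: Grey tray, fixed, four 55 x 55 mm bays in a row; 65 (x) by 245 mm (y), floor 5 mm, walls and dividers 5 mm thick, 12 mm high from the underside; a red block 16 mm long, 22 mm high on its +y end. Origin: centre of the underside without the block, at z = 0.002 on a mat; y points along the row to the red end. Bay centres: x = 0, y = 0.09 (by the red end), 0.03, -0.03, -0.09 m. Empty at the start.
Things that resemble listed ones, but are neither listed nor needed, are in the scene too. Several things have the shape of the green_handle; the one meant has the colours described above.

How it is judged:
By the outcome, as a careful person would: the job done as asked, in the order asked, and still so for the second after the job is handed in, with the robot touching nothing.
It also fails if it takes over 118 s, if anything falls off the work surface, if the arm or the gripper's body presses on something with over 40 N, if the wrist force passes 120 N, or if a joint passes its speed limit or range.

## Working session

There is one attempt and no reset: what is moved stays moved. The work goes in short steps, Python scripts to look and compute and a tool call to move; the robot and the scene stay as the last step left them, time stands still between calls to the robot, and variables do not carry over. Pictures are saved under pics/ and viewed, at most 14 in all, crops included, and the job is handed in when it is done.

Besides the shell and the picture viewer there is one more tool, called after ">>>" as a command line: name --argument value ..., lists and objects as JSON in quotes. drive_tool: Moves the arm, as the interface text tells. Its arguments: {"type":"object","properties":{"series":{"type":"array"}},"required":["series"]}

```bash
mkdir -p pics
python3 - <<'E'
from bench import robot, imaging
import cv2,numpy as np
for n in("scene","top"):
    im=imaging.snapshot(n); cv2.imwrite(f"pics/{n}0.png",im[:,:,::-1]); c=imaging.get_calibration(n); print(n,c)
o=robot.get_obs(); print(o)
E
```

```text
scene {'intrinsics': array([[385.41314466,   0.        , 276.79747213],
       [  0.        , 385.41314466, 210.27934319],
       [  0.        ,   0.        ,   1.        ]]), 'k1': 0.008603181871118885, 'position': array([ 1.23406538, -0.26009165,  0.68830038]), 'rotation': array([0.87004957, 0.01324828, 1.17642994])}
top {'intrinsics': array([[538.10945815,   0.        , 274.5935805 ],
       [  0.        , 538.10945815, 205.3255245 ],
       [  0.        ,   0.        ,   1.        ]]), 'k1': 0.0639394596112555, 'position': array([0.3337665 , 0.02820635, 1.06351166]), 'rotation': array([ 0.21306239, -0.00559212, -1.39242862])}
{'time': 0.1, 'joint_positions': array([-1.23308950e+00,  8.78705974e-02,  1.37206893e+00, -3.32507358e-05,
        1.68359555e+00, -1.03126477e-01]), 'qvel': array([ 5.29529337e-04, -2.06360503e-03, -2.92200786e-03,  1.44780195e-03,
       -1.18392470e-05, -6.44447934e-04]), 'joint_torque': array([ 2.04893986e-03, -3.41253233e+01, -3.03301048e+01,  7.20602763e-02,
        3.03718122e-02, -9.37126038e-05]), 'tool_pos': array([ 0.23450907, -0.49701765,  0.22944426]), 'ee_rot': array([-3.13965715e+00, -1.67088827e-04,  4.40829436e-01]), 'wrist_force': array([-1.35421572, -0.0167383 ,  0.32291357]), 'wrist_torque': array([ 0.03299816, -0.00540895, -0.00240383]), 'finger_force': 0.0, 'width': 0.09424997724701506}
```

View pics/scene0.png

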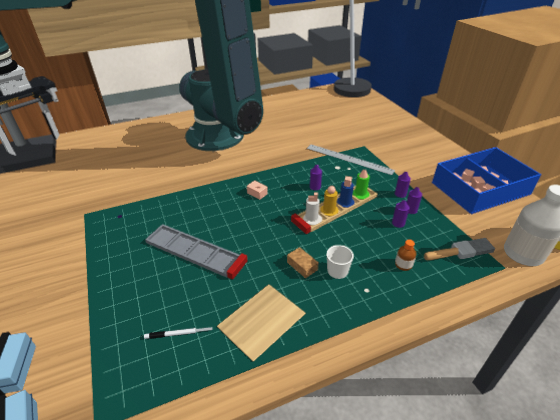

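View pics/top0.png

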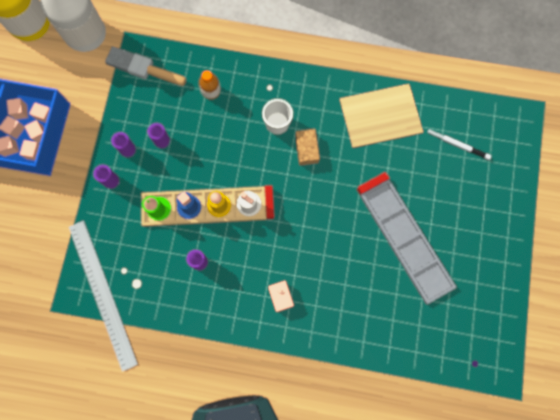

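The top view shows the curing tray running from (142,208) to its red end at (270,202). Counting from the red end, the order is white (248), yellow (217), blue (187), green (155). The grey rack is empty, with its red end at (373,183) and its far end at (440,295). The purple handles are lookalikes.

```bash
cat > h.py <<'E'
import cv2,numpy as np
from bench import robot,imaging
from scipy.spatial.transform import Rotation as R
def cast(n,uv,z):
    c=imaging.get_calibration(n); uv=np.atleast_2d(uv).astype(float)
    s=(uv-c["intrinsics"][:2,2])/c["intrinsics"][0,0]; p=s.copy()
    for _ in range(20): p=s/(1+c["k1"]*(p**2).sum(1,keepdims=True))
    d=np.c_[p[:,0],-p[:,1],-np.ones(len(p))]@R.from_euler("xyz",c["rotation"]).as_matrix().T
    o=c["position"]; return o+d*((z-o[2])/d[:,2])[:,None]
def blobs(im,lo,hi,amin=40):
    m=cv2.inRange(cv2.cvtColor(im,cv2.COLOR_RGB2HSV),lo,hi)
    return [c for c in cv2.findContours(m,cv2.RETR_EXTERNAL,cv2.CHAIN_APPROX_NONE)[0] if cv2.contourArea(c)>amin]
def cen(c): m=cv2.moments(c); return np.array([m["m10"],m["m01"]])/m["m00"]
COL=dict(blue=((108,120,40),(124,255,200)),yellow=((20,150,100),(30,255,255)),green=((45,150,90),(68,255,255)))
E
python3 - <<'E'
from h import *
for n in("top","scene"):
    im=cv2.cvtColor(cv2.imread(f"pics/{n}0.png"),cv2.COLOR_BGR2RGB)
    for lo,hi in(((0,190,90),(4,255,255)),((172,190,90),(180,255,255))):
        for c in blobs(im,lo,hi): print(n,"red",cen(c).round(1),cv2.contourArea(c),cast(n,cen(c),.022).round(4), cast(n,cv2.boxPoints(cv2.minAreaRect(c)),.024)[:,:2].round(4).tolist())
    for c in blobs(im,(0,0,70),(180,60,200),1500):
        print(n,"grey",cen(c).round(1),cv2.contourArea(c),cast(n,cen(c),.012).round(4), cast(n,cv2.boxPoints(cv2.minAreaRect(c)),.014)[:,:2].round(4).tolist())
    for k,(lo,hi) in COL.items():
        for c in blobs(im,lo,hi,80): print(n,k,cen(c).round(1),cv2.contourArea(c),cast(n,cen(c),.04).round(4))
im=cv2.imread("pics/top0.png")[160:320,120:480]
cv2.imwrite("pics/crop0.png",cv2.resize(im,None,fx=2.2,fy=2.2,interpolation=cv2.INTER_CUBIC))
E
```

```text
top red [269.  201.9] 147.5 [[0.5615 0.0746 0.022 ]] [[0.5894, 0.0876], [0.5922, 0.0762], [0.5327, 0.0614], [0.5299, 0.0727]]
top red [372.6 182.8] 146.5 [[ 0.6368 -0.1219  0.022 ]] [[0.6211, -0.0939], [0.6608, -0.1425], [0.6514, -0.1493], [0.6119, -0.1008]]
top grey [408.1 241.9] 4229.0 [[ 0.5332 -0.2083  0.012 ]] [[0.615, -0.0928], [0.6634, -0.1456], [0.4628, -0.3093], [0.418, -0.258]]
top grey [457.   27.2] 12289.5 [[ 1.0094 -0.25    0.012 ]] [[1.0091, 0.1125], [1.1049, -0.4521], [0.9412, -0.4663], [0.8456, 0.0838]]
top grey [62.5 21.9] 3000.5 [[0.8693 0.5746 0.012 ]] [[0.8912, 0.7119], [0.9347, 0.5007], [0.8225, 0.4742], [0.7811, 0.6819]]
top blue [189.5 208.4] 263.5 [[0.5172 0.2231 0.04  ]]
top blue [ 17.  157.8] 93.0 [[0.5563 0.5728 0.04  ]]
top blue [ 37.8 121.7] 2326.0 [[0.6358 0.5535 0.04  ]]
top yellow [218.1 204. ] 494.5 [[0.5358 0.1704 0.04  ]]
top yellow [36.2 33.5] 195.5 [[0.8194 0.6052 0.04  ]]
top yellow [12.6  7.3] 395.0 [[0.8667 0.6663 0.04  ]]
top green [156.3 207. ] 503.5 [[0.5086 0.2866 0.04  ]]
scene red [237.4 265. ] 186.5 [[ 0.6455 -0.1229  0.022 ]] [[0.6593, 
[... 570 characters left out ...]
1], [0.9298, 0.4856]]
scene grey [144.9 102.3] 2288.5 [[-0.3603 -0.1929  0.012 ]] [[-1.1418, -0.3863], [-1.2151, 0.1702], [-0.206, -0.0039], [-0.2202, -0.376]]
scene grey [322.8  46.2] 1794.5 [[-0.6894  0.8023  0.012 ]] [[-1.676, 0.7412], [-1.5414, 1.6004], [-0.0901, 0.7157], [-0.2101, 0.2459]]
scene blue [345.9 196.4] 219.5 [[0.5418 0.2218 0.04  ]]
scene blue [484.8 179.2] 4404.0 [[0.6304 0.6221 0.04  ]]
scene blue [323.1  79.3] 236.5 [[-0.2131  0.5508  0.04  ]]
scene blue [416.2  42.8] 9122.0 [[-0.4495  1.2272  0.04  ]]
scene blue [284.1   1.5] 96.0 [[-1.6194  0.9754  0.04  ]]
scene yellow [329.6 204.3] 283.5 [[0.5543 0.1651 0.04  ]]
scene green [361.3 187.8] 244.0 [[0.5252 0.2807 0.04  ]]
```

View pics/crop0.png

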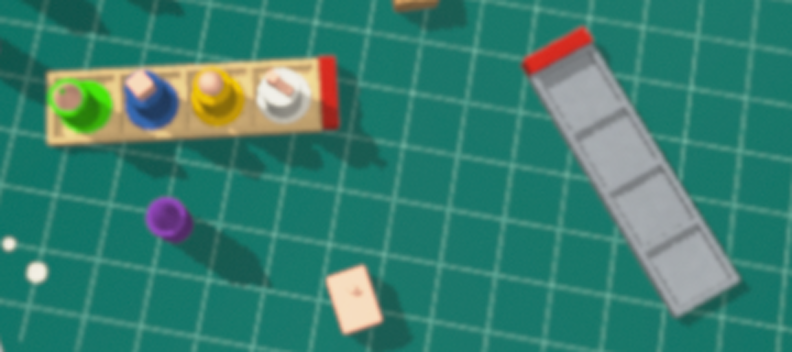

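The close-up confirms the order white, yellow, blue, green from the red end. The rack's bays are clearly visible and empty. My pixel measurements agree to within 1–2 mm: the red-block offsets match the cylinder centres, and the rack comes out the same from both ends. Next I plan the relative moves.

```bash
cat > plan.py <<'E'
import numpy as np,sys
YA,YB=103.6,39.6
ca=np.array([.5611,.0745]);da=np.array([np.cos(np.radians(YA)),np.sin(np.radians(YA))]) # away from red
cb=np.array([.535,-.205]);db=np.array([np.cos(np.radians(YB)),np.sin(np.radians(YB))])
P={k:ca+da*(.0405+.06*i) for i,k in enumerate("wybg")}
Q={k:cb+db*(-.09+.06*i) for i,k in enumerate("wybg")}
def rel(a,b):
    t=np.radians(a[3]);d=np.array(b[:3])-a[:3];c,s=np.cos(t),np.sin(t)
    return np.round([c*d[0]+s*d[1],s*d[0]-c*d[1],-d[2]],3).tolist(),round(-np.radians(b[3]-a[3]),3)
if __name__=="__main__":
    for k in "wybg": print(k,P[k].round(4),Q[k].round(4))
    p=[.235,-.497,.231,np.degrees(.4408)]
    for k in "wybg":
        a=[*P[k],.165,YA];b=[*Q[k],.165,YB]
        print(k,"to pick",rel(p,a)," half",rel(p,(np.array(p)+a)/2)); 
        print("   carry",rel(a,b)); p=b
E
python3 plan.py
```

```text
w [0.5516 0.1139] [ 0.4657 -0.2624]
y [0.5375 0.1722] [ 0.5119 -0.2241]
b [0.5234 0.2305] [ 0.5581 -0.1859]
g [0.5093 0.2888] [ 0.6043 -0.1476]
w to pick ([0.547, -0.417, 0.066], np.float64(-1.367))  half ([0.273, -0.209, 0.033], np.float64(-0.684))
   carry ([-0.345, -0.172, -0.0], np.float64(1.117))
y to pick ([0.332, -0.289, -0.0], np.float64(-1.117))  half ([0.166, -0.145, -0.0], np.float64(-0.559))
   carry ([-0.379, -0.118, -0.0], np.float64(1.117))
b to pick ([0.299, -0.343, -0.0], np.float64(-1.117))  half ([0.149, -0.171, -0.0], np.float64(-0.559))
   carry ([-0.413, -0.064, -0.0], np.float64(1.117))
g to pick ([0.265, -0.397, -0.0], np.float64(-1.117))  half ([0.132, -0.198, -0.0], np.float64(-0.559))
   carry ([-0.447, -0.01, -0.0], np.float64(1.117))
```

>>> drive_tool --series '[[0.094,[0.273,-0.209,0.033],[0,0,-0.684]],[0.094,[0.273,-0.209,0.033],[0,0,-0.684]],[0.094,[0.273,-0.209,0.033],[0,0,-0.684]],[0.094,[0.273,-0.209,0.033],[0,0,-0.684]],[0.094,[0.273,-0.209,0.033],[0,0,-0.684]]]'

```text
time: 0.72
tool_pos: [0.3777, -0.2191, 0.2001]
ee_rot: [-3.141, -0.0, 1.125]
wrist_force: [0.3, -0.4, 0.2]
width: 0.0937
finger_force: 0.0
```

```bash
cat > go.py <<'E'
import sys
from plan import *
from bench import robot
o=robot.get_obs();p=[*o["tool_pos"],np.degrees(o["ee_rot"][2])]
k,z=sys.argv[1],float(sys.argv[2])
t=[*(P if k in P else Q)[k.lower()],z,YA if k in P else YB]
if len(sys.argv)>3: t=(np.array(p)*.5+np.array(t)*.5)
print(np.round(p,4),np.round(t,4),rel(np.array(p),t),o["joint_positions"].round(2))
E
python3 go.py w .165
```

```text
[ 0.3777 -0.2191  0.2001 64.456 ] [  0.5516   0.1139   0.165  103.6   ] ([0.375, 0.013, 0.035], np.float64(-0.683)) [-0.66 -0.16  1.67  0.    1.63 -0.21]
```

>>> drive_tool --series '[[0.094,[0.375,0.013,0.035],[0,0,-0.683]],[0.094,[0.375,0.013,0.035],[0,0,-0.683]],[0.094,[0.375,0.013,0.035],[0,0,-0.683]],[0.094,[0.375,0.013,0.035],[0,0,-0.683]],[0.094,[0.375,0.013,0.035],[0,0,-0.683]]]'

```text
time: 1.35
tool_pos: [0.5216, 0.0568, 0.171]
ee_rot: [-3.141, 0.0, 1.809]
wrist_force: [1.6, -0.9, -0.1]
width: 0.0938
finger_force: 0.0
```

>>> drive_tool --series '[[0.094,[0,0,0],[0,0,0]],[0.094,[0,0,0],[0,0,0]]]'

```text
time: 1.6
tool_pos: [0.5207, 0.0547, 0.171]
ee_rot: [-3.14, 0.0, 1.808]
wrist_force: [-0.2, -0.5, -0.5]
width: 0.0942
finger_force: 0.0
```

```bash
python3 go.py w .165
```

```text
[5.207000e-01 5.470000e-02 1.710000e-01 1.036164e+02] [  0.5516   0.1139   0.165  103.6   ] ([0.05, 0.044, 0.006], np.float64(0.0)) [-0.    0.05  1.53 -0.    1.56 -0.24]
```

>>> drive_tool --series '[[0.094,[0.05,0.044,0.006],[0,0,0]],[0.094,[0.05,0.044,0.006],[0,0,0]],[0.094,[0.05,0.044,0.03],[0,0,0]],[0.094,[0.05,0.044,0.055],[0,0,0]],[0.094,[0.05,0.044,0.055],[0,0,0]]]'

```text
time: 2.22
tool_pos: [0.5503, 0.1116, 0.1146]
ee_rot: [-3.136, 0.0, 1.805]
wrist_force: [0.1, 0.2, 0.4]
width: 0.0942
finger_force: 0.0
```

```bash
python3 go.py w .048
python3 - <<'E'
from h import *
a=imaging.snapshot("scene")[120:270,220:440];b=imaging.snapshot("top")[130:280,120:340]
cv2.imwrite("pics/p1.png",cv2.resize(np.vstack([a,b]),None,fx=2,fy=2,interpolation=cv2.INTER_CUBIC)[:,:,::-1])
E
```

```text
[  0.5503   0.1116   0.1146 103.4403] [5.516e-01 1.139e-01 4.800e-02 1.036e+02] ([0.002, 0.002, 0.067], np.float64(-0.003)) [ 0.1   0.17  1.51 -0.    1.47 -0.13]
```

View pics/p1.png

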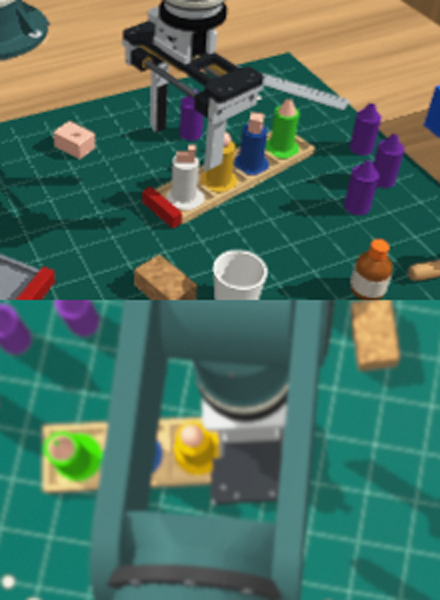

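The scene crop shows the gripper above the tray, with its near fingertip at full-image pixel (326,204). The top view is blocked by the arm. I'll check whether that fingertip is where it should be.

Run:
```python
from h import *
print(cast("scene",[[326,204],[299,186]],.0896).round(4)," expect near tip ~",np.array([.5503,.1116])+.053*np.array([.972,.235]))
im=cv2.cvtColor(cv2.imread("pics/scene0.png"),cv2.COLOR_BGR2RGB)
# cylinder mid heights along row in scene (white): mask
m=cv2.inRange(cv2.cvtColor(im,cv2.COLOR_RGB2HSV),(0,0,175),(180,50,255))[185:228,295:335]
for c in cv2.findContours(m,0,2)[0]:
    if cv2.contourArea(c)>40: q=cen(c)+[295,185]; x,y,w,h=cv2.boundingRect(c); print(q,(x+295,y+185,w,h),cast("scene",q,.038).round(4))
```

```text
[[0.6018 0.125  0.0896]
 [0.5083 0.0959 0.0896]]  expect near tip ~ [0.601816 0.124055]
[315.81609195 219.58908046] (307, 207, 15, 18) [[0.5923 0.105  0.038 ]]
```

The tip projects to within 1 mm of where it should be, so I'll descend and close.

>>> drive_tool --series '[[0.094,[0.001,0.002,0.025],[0,0,-0.003]],[0.094,[0.001,0.002,0.05],[0,0,-0.003]],[0.094,[0.001,0.002,0.066],[0,0,-0.003]],[0.094,[0.001,0.002,0.066],[0,0,-0.003]]]'

```text
time: 2.82
tool_pos: [0.5535, 0.1148, 0.0502]
ee_rot: [-3.14, 0.0, 1.81]
wrist_force: [-0.8, -0.6, 0.1]
width: 0.0941
finger_force: 0.0
```

>>> drive_tool --series '[[0.03,[0,0,0],[0,0,0]],[0.03,[0,0,0],[0,0,0]],[0.03,[0,0,0],[0,0,0]],[0.03,[0,0,0],[0,0,0]],[0.03,[0,0,0],[0,0,0]]]'

```text
time: 3.45
tool_pos: [0.554, 0.1153, 0.0507]
ee_rot: [3.141, 0.0, 1.811]
wrist_force: [0.8, -0.2, -0.4]
width: 0.0476
finger_force: 0.0
```

Run:
```python
from h import *
o=robot.get_obs();print(o["tool_pos"],o["width"],o["finger_force"],o["wrist_force"])
a=imaging.snapshot("scene")[120:270,220:440]
cv2.imwrite("pics/p2.png",cv2.resize(a,None,fx=3,fy=3,interpolation=cv2.INTER_CUBIC)[:,:,::-1])
```

```text
[0.55401733 0.11525225 0.05067613] 0.04761397832862372 0.0 [ 0.758129   -0.23194899 -0.42240262]
```

View pics/p2.png

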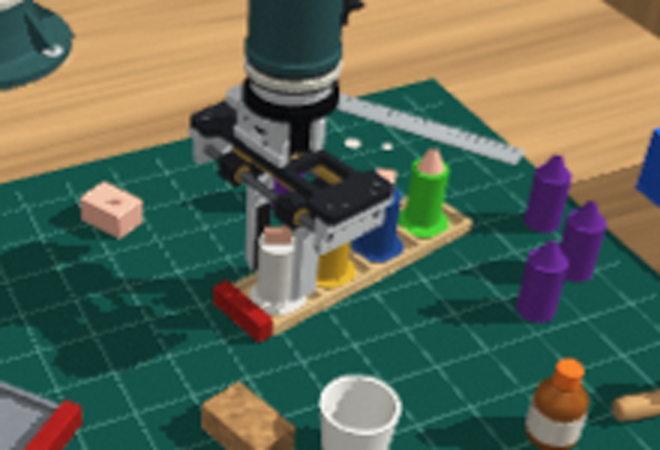

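The picture shows the fingers astride the white handle, with the near finger at (303,270) and the far one at (258,240). They are still closing and everything is upright, so I'll keep closing.

>>> drive_tool --series '[[0.03,[0,0,0],[0,0,0]],[0.03,[0,0,0],[0,0,0]],[0.03,[0,0,0],[0,0,0]],[0.03,[0,0,0],[0,0,0]]]'

```text
time: 4.0
tool_pos: [0.554, 0.1152, 0.0505]
ee_rot: [-3.142, 0.0, 1.811]
wrist_force: [0.2, -0.5, 0.0]
width: 0.0337
finger_force: 30.0
```

Gripped: 34 mm opening, 30 N. Lifting.

>>> drive_tool --series '[[0.03,[0,0,-0.02],[0,0,0]],[0.03,[0,0,-0.06],[0,0,0]],[0.03,[0,0,-0.1],[0,0,0]],[0.03,[0,0,-0.125],[0,0,0]],[0.03,[0,0,-0.125],[0,0,0]]]'

```text
time: 4.62
tool_pos: [0.5555, 0.1154, 0.1782]
ee_rot: [3.136, 0.001, 1.811]
wrist_force: [-0.4, 0.6, -0.4]
width: 0.0335
finger_force: 30.0
```

```bash
sed -i 's/^k,z=.*/a=sys.argv[1];z=float(sys.argv[2]);k=a/; s/if k in P else Q)\[k.lower()\]/if a.islower() else Q)[a.lower()]/; s/YA if k in P else YB/YA if a.islower() else YB/' go.py; python3 go.py W .175 half;python3 go.py W .175
```

```text
[  0.5555   0.1154   0.1782 103.7497] [ 0.5106 -0.0735  0.1766 71.6749] ([-0.173, -0.089, 0.002], np.float64(0.56)) [ 0.1   0.14  1.42 -0.    1.58 -0.14]
[  0.5555   0.1154   0.1782 103.7497] [ 0.4657 -0.2624  0.175  39.6   ] ([-0.346, -0.177, 0.003], np.float64(1.12)) [ 0.1   0.14  1.42 -0.    1.58 -0.14]
```

>>> drive_tool --series '[[0.03,[-0.035,-0.018,0],[0,0,0.112]],[0.03,[-0.07,-0.036,0],[0,0,0.224]],[0.03,[-0.105,-0.054,0],[0,0,0.336]],[0.03,[-0.14,-0.072,0],[0,0,0.448]],[0.03,[-0.173,-0.089,0],[0,0,0.56]]]'

```text
time: 5.25
tool_pos: [0.5073, -0.075, 0.1732]
ee_rot: [-3.138, 0.0, 1.247]
wrist_force: [0.2, 0.4, -0.6]
width: 0.0331
finger_force: 30.0
```

```bash
python3 go.py W .175
```

```text
[ 0.5073 -0.075   0.1732 71.4427] [ 0.4657 -0.2624  0.175  39.6   ] ([-0.191, 0.02, -0.002], np.float64(0.556)) [-0.26  0.03  1.55 -0.    1.57  0.07]
```

>>> drive_tool --series '[[0.03,[-0.04,0.004,0],[0,0,0.112]],[0.03,[-0.08,0.008,0],[0,0,0.224]],[0.03,[-0.12,0.012,0],[0,0,0.336]],[0.03,[-0.16,0.016,0],[0,0,0.448]],[0.03,[-0.191,0.02,0],[0,0,0.556]]]'

```text
time: 5.88
tool_pos: [0.4662, -0.2626, 0.1732]
ee_rot: [-3.138, 0.001, 0.69]
wrist_force: [0.7, 0.3, 0.3]
width: 0.0341
finger_force: 30.0
```

>>> drive_tool --series '[[0.03,[0,0,0.02],[0,0,0]],[0.03,[0,0,0.05],[0,0,0]],[0.03,[0,0,0.07],[0,0,0]],[0.03,[0,0,0.07],[0,0,0]]]'

```text
time: 6.38
tool_pos: [0.4654, -0.2601, 0.1016]
ee_rot: [-3.134, 0.002, 0.695]
wrist_force: [0.7, 0.1, -0.1]
width: 0.0336
finger_force: 30.0
```

```bash
python3 go.py W .0475;python3 - <<'E'
from h import *
a=imaging.snapshot("scene")[160:310,100:320];b=imaging.snapshot("top")[160:310,300:520]
cv2.imwrite("pics/p3.png",cv2.resize(np.vstack([a,b]),None,fx=2,fy=2,interpolation=cv2.INTER_CUBIC)[:,:,::-1])
E
```

```text
[ 0.4654 -0.2601  0.1016 39.8032] [ 0.4657 -0.2624  0.0475 39.6   ] ([-0.001, 0.002, 0.054], np.float64(0.004)) [-0.62  0.12  1.6  -0.    1.43  0.26]
```

View pics/p3.png

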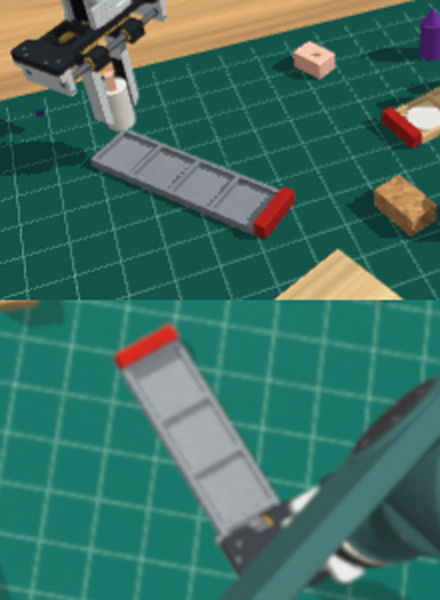

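The scene crop shows the white handle held upright at (118,105), above the far bay of the empty rack. Lowering.

>>> drive_tool --series '[[0.03,[-0.001,0.002,0.02],[0,0,0.004]],[0.03,[-0.001,0.002,0.04],[0,0,0.004]],[0.03,[-0.001,0.002,0.048],[0,0,0.004]],[0.03,[-0.001,0.002,0.052],[0,0,0.004]],[0.03,[-0.001,0.002,0.052],[0,0,0.004]]]'

```text
time: 7.1
tool_pos: [0.4685, -0.264, 0.0542]
ee_rot: [3.14, -0.0, 0.691]
wrist_force: [-0.1, -0.3, -0.8]
width: 0.0333
finger_force: 30.0
```

```bash
python3 go.py W .0475;python3 - <<'E'
from h import *
print(robot.get_obs()["wrist_force"])
a=imaging.snapshot("scene")[190:290,120:270]
cv2.imwrite("pics/p4.png",cv2.resize(a,None,fx=4,fy=4,interpolation=cv2.INTER_CUBIC)[:,:,::-1])
E
```

```text
[ 0.4685 -0.264   0.0542 39.5861] [ 0.4657 -0.2624  0.0475 39.6   ] ([-0.001, -0.003, 0.007], np.float64(-0.0)) [-0.62  0.16  1.65 -0.    1.33  0.26]
[-0.06359463 -0.34074511 -0.75342421]
```

View pics/p4.png

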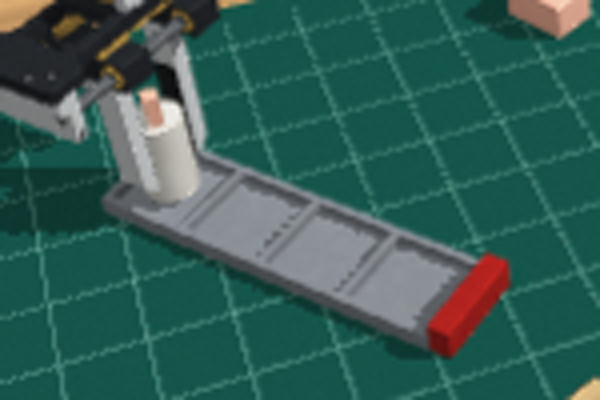

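The white handle is inside the far bay, still about 6 mm above the floor. I'll lower it in small steps.

>>> drive_tool --series '[[0.03,[-0.001,-0.002,0.003],[0,0,0]],[0.03,[-0.001,-0.002,0.005],[0,0,0]],[0.03,[-0.001,-0.002,0.005],[0,0,0]],[0.03,[-0.001,-0.002,0.005],[0,0,0]]]'

```text
time: 7.65
tool_pos: [0.466, -0.2629, 0.0486]
ee_rot: [3.141, -0.0, 0.691]
wrist_force: [0.2, 0.3, -0.2]
width: 0.0336
finger_force: 30.0
```

>>> drive_tool --series '[[0.03,[0,0,0.001],[0,0,0]],[0.03,[0,0,0.001],[0,0,0]],[0.03,[0,0,0.001],[0,0,0]]]'

```text
time: 8.02
tool_pos: [0.466, -0.2629, 0.0476]
ee_rot: [3.142, 0.0, 0.691]
wrist_force: [-0.1, 1.0, -0.2]
width: 0.0338
finger_force: 30.0
```

>>> drive_tool --series '[[0.03,[0,0,0.001],[0,0,0]],[0.03,[0,0,0.001],[0,0,0]],[0.03,[0,0,0.001],[0,0,0]]]'

```text
time: 8.4
tool_pos: [0.4661, -0.2629, 0.0475]
ee_rot: [3.141, 0.0, 0.691]
wrist_force: [-1.7, 0.4, 5.9]
width: 0.0334
finger_force: 30.0
```

Contact at TCP z 0.0475, exactly the predicted height. Releasing.

>>> drive_tool --series '[[0.094,[0,0,-0.001],[0,0,0]],[0.094,[0,0,-0.001],[0,0,0]],[0.094,[0,0,-0.001],[0,0,0]],[0.094,[0,0,-0.001],[0,0,0]],[0.094,[0,0,-0.001],[0,0,0]]]'

```text
time: 9.02
tool_pos: [0.466, -0.2628, 0.0475]
ee_rot: [-3.142, 0.0, 0.691]
wrist_force: [0.0, -1.0, -0.4]
width: 0.08
finger_force: 0.0
```

>>> drive_tool --series '[[0.094,[0,0,-0.02],[0,0,0]],[0.094,[0,0,-0.06],[0,0,0]],[0.094,[0,0,-0.1],[0,0,0]],[0.094,[0,0,-0.12],[0,0,0]],[0.094,[0,0,-0.12],[0,0,0]]]'

```text
time: 9.65
tool_pos: [0.4671, -0.2635, 0.1698]
ee_rot: [3.137, -0.001, 0.691]
wrist_force: [-0.1, -0.4, 0.1]
width: 0.0937
finger_force: 0.0
```

```bash
python3 go.py y .165 half
```

```text
[ 0.4671 -0.2635  0.1698 39.5786] [ 5.02300e-01 -4.57000e-02  1.67400e-01  7.15893e+01] ([0.166, -0.145, 0.002], np.float64(-0.559)) [-0.62  0.07  1.51  0.    1.56  0.26]
```

>>> drive_tool --series '[[0.094,[0.034,-0.029,0],[0,0,-0.112]],[0.094,[0.067,-0.058,0],[0,0,-0.224]],[0.094,[0.1,-0.087,0],[0,0,-0.336]],[0.094,[0.133,-0.116,0],[0,0,-0.448]],[0.094,[0.166,-0.145,0],[0,0,-0.559]]]'

```text
time: 10.28
tool_pos: [0.5008, -0.0438, 0.1656]
ee_rot: [-3.139, 0.0, 1.253]
wrist_force: [0.0, -0.3, -0.2]
width: 0.0938
finger_force: 0.0
```

```bash
python3 go.py y .165
```

```text
[ 5.00800e-01 -4.38000e-02  1.65600e-01  7.18095e+01] [  0.5375   0.1722   0.165  103.6   ] ([0.217, -0.033, 0.001], np.float64(-0.555)) [-0.2   0.01  1.58 -0.    1.55  0.12]
```

>>> drive_tool --series '[[0.094,[0.044,-0.007,0],[0,0,-0.111]],[0.094,[0.088,-0.014,0],[0,0,-0.222]],[0.094,[0.132,-0.021,0],[0,0,-0.333]],[0.094,[0.176,-0.027,0],[0,0,-0.444]],[0.094,[0.217,-0.033,0],[0,0,-0.555]]]'

```text
time: 10.9
tool_pos: [0.538, 0.1724, 0.1654]
ee_rot: [-3.138, 0.0, 1.809]
wrist_force: [0.1, 0.2, 0.3]
width: 0.0937
finger_force: 0.0
```

>>> drive_tool --series '[[0.094,[0,0,0.02],[0,0,0]],[0.094,[0,0,0.04],[0,0,0]],[0.094,[0,0,0.05],[0,0,0]],[0.094,[0,0,0.05],[0,0,0]]]'

```text
time: 11.4
tool_pos: [0.5377, 0.1707, 0.1157]
ee_rot: [-3.138, -0.0, 1.805]
wrist_force: [-0.3, -1.0, 0.7]
width: 0.0943
finger_force: 0.0
```

```bash
python3 go.py y .05
```

```text
[  0.5377   0.1707   0.1157 103.3957] [5.375e-01 1.722e-01 5.000e-02 1.036e+02] ([0.002, 0.0, 0.066], np.float64(-0.004)) [ 0.21  0.17  1.51 -0.    1.47 -0.03]
```

>>> drive_tool --series '[[0.094,[0.001,0,0.025],[0,0,-0.003]],[0.094,[0.001,0,0.05],[0,0,-0.003]],[0.094,[0.001,0,0.065],[0,0,-0.003]],[0.094,[0.001,0,0.065],[0,0,-0.003]]]'

```text
time: 11.9
tool_pos: [0.5379, 0.1717, 0.0517]
ee_rot: [-3.14, 0.0, 1.808]
wrist_force: [0.2, -0.8, 1.0]
width: 0.0939
finger_force: 0.0
```

>>> drive_tool --series '[[0.03,[0,0,0],[0,0,0]],[0.03,[0,0,0],[0,0,0]],[0.03,[0,0,0],[0,0,0]],[0.03,[0,0,0],[0,0,0]],[0.03,[0,0,0],[0,0,0]]]'

```text
time: 12.52
tool_pos: [0.5385, 0.172, 0.0527]
ee_rot: [3.141, 0.0, 1.808]
wrist_force: [-0.7, 0.7, 0.8]
width: 0.0475
finger_force: 0.0
```

>>> drive_tool --series '[[0.03,[0,0,0],[0,0,0]],[0.03,[0,0,0],[0,0,0]],[0.03,[0,0,0],[0,0,0]],[0.03,[0,0,0],[0,0,0]]]'

```text
time: 13.02
tool_pos: [0.5386, 0.172, 0.0526]
ee_rot: [3.141, 0.0, 1.808]
wrist_force: [0.0, 0.8, 1.3]
width: 0.0336
finger_force: 30.0
```

>>> drive_tool --series '[[0.03,[0,0,-0.02],[0,0,0]],[0.03,[0,0,-0.06],[0,0,0]],[0.03,[0,0,-0.1],[0,0,0]],[0.03,[0,0,-0.125],[0,0,0]],[0.03,[0,0,-0.125],[0,0,0]]]'

```text
time: 13.65
tool_pos: [0.5397, 0.1722, 0.18]
ee_rot: [3.137, 0.0, 1.808]
wrist_force: [0.8, -0.3, -1.1]
width: 0.0339
finger_force: 30.0
```

```bash
python3 go.py Y .177 half
```

```text
[  0.5397   0.1722   0.18   103.5828] [ 5.25800e-01 -2.59000e-02  1.78500e-01  7.15914e+01] ([-0.189, -0.06, 0.001], np.float64(0.558)) [ 0.21  0.14  1.42 -0.    1.58 -0.03]
```

>>> drive_tool --series '[[0.03,[-0.038,-0.012,0],[0,0,0.112]],[0.03,[-0.076,-0.024,0],[0,0,0.224]],[0.03,[-0.114,-0.036,0],[0,0,0.336]],[0.03,[-0.152,-0.048,0],[0,0,0.448]],[0.03,[-0.189,-0.06,0],[0,0,0.558]]]'

```text
time: 14.28
tool_pos: [0.5232, -0.0269, 0.175]
ee_rot: [-3.138, 0.001, 1.246]
wrist_force: [-0.6, -0.7, -1.5]
width: 0.0339
finger_force: 30.0
```

```bash
python3 go.py Y .177
```

```text
[ 5.23200e-01 -2.69000e-02  1.75000e-01  7.14014e+01] [ 0.5119 -0.2241  0.177  39.6   ] ([-0.191, 0.052, -0.002], np.float64(0.555)) [-0.16  0.05  1.52 -0.    1.58  0.17]
```

>>> drive_tool --series '[[0.03,[-0.038,0.01,0],[0,0,0.111]],[0.03,[-0.076,0.02,0],[0,0,0.222]],[0.03,[-0.114,0.031,0],[0,0,0.333]],[0.03,[-0.152,0.042,0],[0,0,0.444]],[0.03,[-0.191,0.052,0],[0,0,0.555]]]'

```text
time: 14.9
tool_pos: [0.5125, -0.2242, 0.1749]
ee_rot: [-3.138, 0.001, 0.691]
wrist_force: [-0.4, -0.6, -1.2]
width: 0.0336
finger_force: 30.0
```

>>> drive_tool --series '[[0.03,[0,0,0.025],[0,0,0]],[0.03,[0,0,0.055],[0,0,0]],[0.03,[0,0,0.08],[0,0,0]],[0.03,[0,0,0.09],[0,0,0]],[0.03,[0,0,0.09],[0,0,0]]]'

```text
time: 15.52
tool_pos: [0.5127, -0.2229, 0.0859]
ee_rot: [-3.138, 0.001, 0.695]
wrist_force: [0.6, -0.3, -0.9]
width: 0.0341
finger_force: 30.0
```

```bash
python3 go.py Y .0496
```

```text
[ 0.5127 -0.2229  0.0859 39.8135] [ 0.5119 -0.2241  0.0496 39.6   ] ([-0.001, 0.0, 0.036], np.float64(0.004)) [-0.51  0.18  1.56 -0.    1.41  0.36]
```

>>> drive_tool --series '[[0.03,[-0.001,0,0.015],[0,0,0.004]],[0.03,[-0.001,0,0.026],[0,0,0.004]],[0.03,[-0.001,0,0.032],[0,0,0.004]],[0.03,[-0.001,0,0.032],[0,0,0.004]],[0.03,[-0.001,0,0.032],[0,0,0.004]]]'

```text
time: 16.15
tool_pos: [0.5132, -0.2243, 0.056]
ee_rot: [3.141, -0.0, 0.691]
wrist_force: [-0.6, 0.1, -1.3]
width: 0.0332
finger_force: 30.0
```

>>> drive_tool --series '[[0.03,[0,0,0.002],[0,0,0]],[0.03,[0,0,0.002],[0,0,0]],[0.03,[0,0,0.002],[0,0,0]]]'

```text
time: 16.52
tool_pos: [0.5129, -0.2242, 0.0537]
ee_rot: [3.141, -0.0, 0.691]
wrist_force: [-0.7, -0.2, -0.2]
width: 0.0338
finger_force: 30.0
```

```bash
python3 go.py Y .0496
python3 - <<'E'
from h import *
a=imaging.snapshot("scene")[190:290,120:270]
cv2.imwrite("pics/p5.png",cv2.resize(a,None,fx=4,fy=4,interpolation=cv2.INTER_CUBIC)[:,:,::-1])
E
```

```text
[ 0.5129 -0.2242  0.0537 39.5809] [ 0.5119 -0.2241  0.0496 39.6   ] ([-0.001, -0.001, 0.004], np.float64(-0.0)) [-0.51  0.21  1.59 -0.    1.34  0.37]
```

View pics/p5.png

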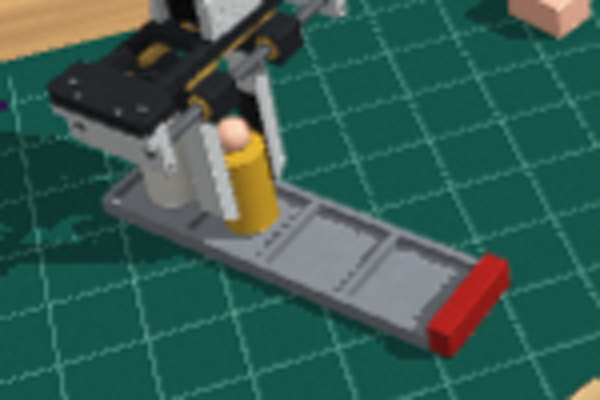

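The white handle stands in the far bay at (165,185). The yellow one, at (252,200), hangs just above the second bay, well inside its walls. I'll finish lowering it.

>>> drive_tool --series '[[0.03,[0,-0.001,0.003],[0,0,0]],[0.03,[0,-0.001,0.004],[0,0,0]],[0.03,[0,-0.001,0.004],[0,0,0]],[0.03,[0,-0.001,0.004],[0,0,0]]]'

```text
time: 17.08
tool_pos: [0.5122, -0.2233, 0.0496]
ee_rot: [-3.142, 0.0, 0.691]
wrist_force: [-0.8, 0.3, -0.0]
width: 0.0338
finger_force: 30.0
```

>>> drive_tool --series '[[0.03,[0,0,0.001],[0,0,0]],[0.03,[0,0,0.001],[0,0,0]],[0.03,[0,0,0.001],[0,0,0]]]'

```text
time: 17.45
tool_pos: [0.5123, -0.2233, 0.0496]
ee_rot: [3.141, -0.0, 0.691]
wrist_force: [-2.7, 0.5, 6.1]
width: 0.0335
finger_force: 30.0
```

Contact at the predicted height. Releasing and rising.

>>> drive_tool --series '[[0.094,[0,0,-0.001],[0,0,0]],[0.094,[0,0,-0.001],[0,0,0]],[0.094,[0,0,-0.001],[0,0,0]],[0.094,[0,0,-0.001],[0,0,0]],[0.094,[0,0,-0.001],[0,0,0]]]'

```text
time: 18.08
tool_pos: [0.5122, -0.2233, 0.0495]
ee_rot: [3.142, 0.0, 0.691]
wrist_force: [0.0, 1.2, 0.6]
width: 0.0802
finger_force: 0.0
```

>>> drive_tool --series '[[0.094,[0,0,-0.02],[0,0,0]],[0.094,[0,0,-0.06],[0,0,0]],[0.094,[0,0,-0.1],[0,0,0]],[0.094,[0,0,-0.12],[0,0,0]],[0.094,[0,0,-0.12],[0,0,0]]]'

```text
time: 18.7
tool_pos: [0.5133, -0.2239, 0.1719]
ee_rot: [3.137, -0.002, 0.691]
wrist_force: [0.6, 0.6, 0.2]
width: 0.0938
finger_force: 0.0
```

```bash
python3 go.py b .167 half
```

```text
[ 0.5133 -0.2239  0.1719 39.5799] [5.18300e-01 3.30000e-03 1.69400e-01 7.15899e+01] ([0.149, -0.172, 0.002], np.float64(-0.559)) [-0.51  0.12  1.45 -0.    1.57  0.37]
```

>>> drive_tool --series '[[0.094,[0.03,-0.034,0],[0,0,-0.112]],[0.094,[0.06,-0.068,0],[0,0,-0.224]],[0.094,[0.09,-0.103,0],[0,0,-0.336]],[0.094,[0.12,-0.138,0],[0,0,-0.448]],[0.094,[0.149,-0.172,0],[0,0,-0.559]]]'

```text
time: 19.32
tool_pos: [0.5165, 0.0057, 0.1676]
ee_rot: [-3.139, 0.001, 1.253]
wrist_force: [-0.3, 0.6, 1.0]
width: 0.094
finger_force: 0.0
```

```bash
python3 go.py b .165
```

```text
[5.16500e-01 5.70000e-03 1.67600e-01 7.18159e+01] [  0.5234   0.2305   0.165  103.6   ] ([0.216, -0.064, 0.003], np.float64(-0.555)) [-0.1   0.04  1.55 -0.    1.56  0.22]
```

>>> drive_tool --series '[[0.094,[0.043,-0.013,0],[0,0,-0.111]],[0.094,[0.086,-0.026,0],[0,0,-0.222]],[0.094,[0.13,-0.038,0],[0,0,-0.333]],[0.094,[0.173,-0.051,0],[0,0,-0.444]],[0.094,[0.216,-0.064,0],[0,0,-0.555]]]'

```text
time: 19.95
tool_pos: [0.524, 0.2305, 0.1674]
ee_rot: [-3.139, 0.001, 1.809]
wrist_force: [0.1, -0.2, -0.1]
width: 0.0937
finger_force: 0.0
```

>>> drive_tool --series '[[0.094,[0,0,0.02],[0,0,0]],[0.094,[0,0,0.04],[0,0,0]],[0.094,[0,0,0.05],[0,0,0]],[0.094,[0,0,0.05],[0,0,0]]]'

```text
time: 20.45
tool_pos: [0.5239, 0.2289, 0.1177]
ee_rot: [-3.138, 0.0, 1.805]
wrist_force: [-0.3, -0.8, 0.3]
width: 0.0939
finger_force: 0.0
```

```bash
python3 go.py b .05
```

```text
[  0.5239   0.2289   0.1177 103.3941] [5.234e-01 2.305e-01 5.000e-02 1.036e+02] ([0.002, -0.0, 0.068], np.float64(-0.004)) [ 0.31  0.19  1.49 -0.    1.47  0.08]
```

>>> drive_tool --series '[[0.094,[0.001,0,0.025],[0,0,-0.003]],[0.094,[0.001,0,0.05],[0,0,-0.003]],[0.094,[0.001,0,0.068],[0,0,-0.003]],[0.094,[0.001,0,0.068],[0,0,-0.003]]]'

```text
time: 20.95
tool_pos: [0.5238, 0.2298, 0.0503]
ee_rot: [-3.139, 0.0, 1.807]
wrist_force: [-0.7, -0.3, -0.1]
width: 0.0939
finger_force: 0.0
```

>>> drive_tool --series '[[0.03,[0,0,0],[0,0,0]],[0.03,[0,0,0],[0,0,0]],[0.03,[0,0,0],[0,0,0]],[0.03,[0,0,0],[0,0,0]],[0.03,[0,0,0],[0,0,0]]]'

```text
time: 21.58
tool_pos: [0.5247, 0.2303, 0.0517]
ee_rot: [3.141, 0.0, 1.808]
wrist_force: [-0.8, -0.1, -0.1]
width: 0.0476
finger_force: 0.0
```

>>> drive_tool --series '[[0.03,[0,0,0],[0,0,0]],[0.03,[0,0,0],[0,0,0]],[0.03,[0,0,0],[0,0,0]],[0.03,[0,0,0],[0,0,0]]]'

```text
time: 22.08
tool_pos: [0.5247, 0.2303, 0.0516]
ee_rot: [3.141, 0.0, 1.808]
wrist_force: [0.7, 0.1, -0.2]
width: 0.0337
finger_force: 30.0
```

Gripped at 0.0516, so it should set down at about 0.0486. Lifting.

>>> drive_tool --series '[[0.03,[0,0,-0.02],[0,0,0]],[0.03,[0,0,-0.06],[0,0,0]],[0.03,[0,0,-0.1],[0,0,0]],[0.03,[0,0,-0.125],[0,0,0]],[0.03,[0,0,-0.125],[0,0,0]]]'

```text
time: 22.7
tool_pos: [0.5258, 0.2307, 0.1791]
ee_rot: [3.136, -0.0, 1.808]
wrist_force: [0.5, 0.1, -0.5]
width: 0.0337
finger_force: 30.0
```

```bash
python3 go.py B .177 half
```

```text
[  0.5258   0.2307   0.1791 103.5806] [5.42000e-01 2.24000e-02 1.78100e-01 7.15903e+01] ([-0.206, -0.033, 0.001], np.float64(0.558)) [ 0.31  0.15  1.4  -0.    1.58  0.08]
```

>>> drive_tool --series '[[0.03,[-0.041,-0.007,0],[0,0,0.112]],[0.03,[-0.082,-0.013,0],[0,0,0.224]],[0.03,[-0.124,-0.02,0],[0,0,0.336]],[0.03,[-0.165,-0.026,0],[0,0,0.448]],[0.03,[-0.206,-0.033,0],[0,0,0.558]]]'

```text
time: 23.32
tool_pos: [0.5398, 0.0211, 0.1741]
ee_rot: [-3.138, 0.001, 1.246]
wrist_force: [0.2, 0.1, -0.6]
width: 0.0336
finger_force: 30.0
```

```bash
python3 go.py B .177
```

```text
[5.39800e-01 2.11000e-02 1.74100e-01 7.14055e+01] [ 0.5581 -0.1859  0.177  39.6   ] ([-0.19, 0.083, -0.003], np.float64(0.555)) [-0.07  0.09  1.48 -0.    1.58  0.26]
```

>>> drive_tool --series '[[0.03,[-0.038,0.017,0],[0,0,0.111]],[0.03,[-0.076,0.033,0],[0,0,0.222]],[0.03,[-0.114,0.05,0],[0,0,0.333]],[0.03,[-0.152,0.066,0],[0,0,0.444]],[0.03,[-0.19,0.083,0],[0,0,0.555]]]'

```text
time: 23.95
tool_pos: [0.5587, -0.1851, 0.1739]
ee_rot: [-3.138, 0.002, 0.691]
wrist_force: [-0.3, 0.5, -0.8]
width: 0.0335
finger_force: 30.0
```

>>> drive_tool --series '[[0.03,[0,0,0.025],[0,0,0]],[0.03,[0,0,0.055],[0,0,0]],[0.03,[0,0,0.08],[0,0,0]],[0.03,[0,0,0.09],[0,0,0]],[0.03,[0,0,0.09],[0,0,0]]]'

```text
time: 24.58
tool_pos: [0.5588, -0.1837, 0.0848]
ee_rot: [-3.139, 0.002, 0.695]
wrist_force: [0.2, -0.3, -0.3]
width: 0.0338
finger_force: 30.0
```

```bash
python3 go.py B .0486
```

```text
[ 0.5588 -0.1837  0.0848 39.8121] [ 0.5581 -0.1859  0.0486 39.6   ] ([-0.002, 0.001, 0.036], np.float64(0.004)) [-0.41  0.24  1.48 -0.    1.42  0.46]
```

>>> drive_tool --series '[[0.03,[-0.001,0,0.015],[0,0,0.004]],[0.03,[-0.001,0,0.026],[0,0,0.004]],[0.03,[-0.001,0,0.034],[0,0,0.004]],[0.03,[-0.001,0,0.034],[0,0,0.004]],[0.03,[-0.001,0,0.034],[0,0,0.004]]]'

```text
time: 25.2
tool_pos: [0.5593, -0.185, 0.053]
ee_rot: [3.141, -0.0, 0.691]
wrist_force: [0.1, -0.7, -0.4]
width: 0.0334
finger_force: 30.0
```

>>> drive_tool --series '[[0.03,[0,0,0.001],[0,0,0]],[0.03,[0,0,0.001],[0,0,0]],[0.03,[0,0,0.001],[0,0,0]]]'

```text
time: 25.58
tool_pos: [0.5591, -0.1849, 0.0518]
ee_rot: [3.141, -0.0, 0.691]
wrist_force: [-0.6, 0.1, -1.0]
width: 0.0334
finger_force: 30.0
```

```bash
python3 go.py B .0486
python3 - <<'E'
from h import *
a=imaging.snapshot("scene")[190:290,120:270]
cv2.imwrite("pics/p6.png",cv2.resize(a,None,fx=4,fy=4,interpolation=cv2.INTER_CUBIC)[:,:,::-1])
E
```

```text
[ 0.5591 -0.1849  0.0518 39.5808] [ 0.5581 -0.1859  0.0486 39.6   ] ([-0.001, 0.0, 0.003], np.float64(-0.0)) [-0.42  0.27  1.52 -0.    1.35  0.46]
```

View pics/p6.png

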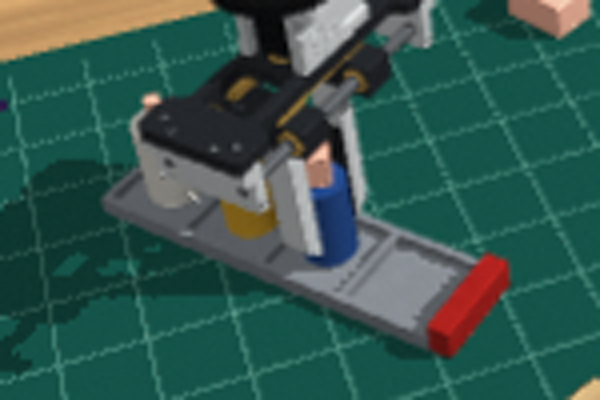

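White and yellow stand upright in bays 4 and 3. Blue, at (335,225), hangs just above the second bay from the red end and is well inside it.

>>> drive_tool --series '[[0.03,[-0.001,0,0.002],[0,0,0]],[0.03,[-0.001,0,0.003],[0,0,0]],[0.03,[-0.001,0,0.003],[0,0,0]],[0.03,[-0.001,0,0.003],[0,0,0]]]'

```text
time: 26.12
tool_pos: [0.5582, -0.1855, 0.0486]
ee_rot: [3.142, 0.0, 0.691]
wrist_force: [-0.3, 0.7, -0.4]
width: 0.0338
finger_force: 30.0
```

>>> drive_tool --series '[[0.03,[0,0,0.001],[0,0,0]],[0.03,[0,0,0.001],[0,0,0]],[0.03,[0,0,0.001],[0,0,0]]]'

```text
time: 26.5
tool_pos: [0.5582, -0.1855, 0.0485]
ee_rot: [3.141, 0.0, 0.691]
wrist_force: [-2.7, 1.8, 5.7]
width: 0.0336
finger_force: 30.0
```

>>> drive_tool --series '[[0.094,[0,0,-0.001],[0,0,0]],[0.094,[0,0,-0.001],[0,0,0]],[0.094,[0,0,-0.001],[0,0,0]],[0.094,[0,0,-0.001],[0,0,0]],[0.094,[0,0,-0.001],[0,0,0]]]'

```text
time: 27.12
tool_pos: [0.5582, -0.1855, 0.0485]
ee_rot: [3.142, 0.0, 0.691]
wrist_force: [-1.5, -0.4, 0.8]
width: 0.0803
finger_force: 0.0
```

>>> drive_tool --series '[[0.094,[0,0,-0.02],[0,0,0]],[0.094,[0,0,-0.06],[0,0,0]],[0.094,[0,0,-0.1],[0,0,0]],[0.094,[0,0,-0.12],[0,0,0]],[0.094,[0,0,-0.12],[0,0,0]]]'

```text
time: 27.75
tool_pos: [0.5594, -0.186, 0.171]
ee_rot: [3.137, -0.002, 0.691]
wrist_force: [-1.0, -1.3, -0.1]
width: 0.0941
finger_force: 0.0
```

```bash
python3 go.py g .167 half
```

```text
[ 0.5594 -0.186   0.171  39.5797] [5.34300e-01 5.14000e-02 1.69000e-01 7.15898e+01] ([0.132, -0.199, 0.002], np.float64(-0.559)) [-0.42  0.19  1.37 -0.    1.57  0.46]
```

>>> drive_tool --series '[[0.094,[0.026,-0.04,0],[0,0,-0.112]],[0.094,[0.053,-0.08,0],[0,0,-0.224]],[0.094,[0.079,-0.119,0],[0,0,-0.336]],[0.094,[0.106,-0.159,0],[0,0,-0.448]],[0.094,[0.132,-0.199,0],[0,0,-0.559]]]'

```text
time: 28.38
tool_pos: [0.532, 0.0535, 0.1665]
ee_rot: [-3.139, 0.001, 1.253]
wrist_force: [-0.0, -0.7, -0.2]
width: 0.0942
finger_force: 0.0
```

```bash
python3 go.py g .165
```

```text
[5.32000e-01 5.35000e-02 1.66500e-01 7.18093e+01] [  0.5093   0.2888   0.165  103.6   ] ([0.216, -0.095, 0.002], np.float64(-0.555)) [-0.01  0.08  1.51 -0.    1.56  0.31]
```

>>> drive_tool --series '[[0.094,[0.043,-0.019,0],[0,0,-0.111]],[0.094,[0.086,-0.038,0],[0,0,-0.222]],[0.094,[0.13,-0.057,0],[0,0,-0.333]],[0.094,[0.173,-0.076,0],[0,0,-0.444]],[0.094,[0.216,-0.095,0],[0,0,-0.555]]]'

```text
time: 29.0
tool_pos: [0.5101, 0.2881, 0.1664]
ee_rot: [-3.139, 0.001, 1.809]
wrist_force: [-0.9, -0.4, -0.5]
width: 0.0939
finger_force: 0.0
```

>>> drive_tool --series '[[0.094,[0,0,0.02],[0,0,0]],[0.094,[0,0,0.04],[0,0,0]],[0.094,[0,0,0.05],[0,0,0]],[0.094,[0,0,0.05],[0,0,0]]]'

```text
time: 29.5
tool_pos: [0.5103, 0.2864, 0.1167]
ee_rot: [-3.138, 0.001, 1.805]
wrist_force: [-0.9, -0.5, -0.5]
width: 0.0939
finger_force: 0.0
```

```bash
python3 go.py g .05
```

```text
[  0.5103   0.2864   0.1167 103.394 ] [5.093e-01 2.888e-01 5.000e-02 1.036e+02] ([0.003, -0.0, 0.067], np.float64(-0.004)) [ 0.41  0.22  1.45 -0.    1.48  0.18]
```

>>> drive_tool --series '[[0.094,[0.001,0,0.025],[0,0,-0.003]],[0.094,[0.001,0,0.05],[0,0,-0.003]],[0.094,[0.001,0,0.067],[0,0,-0.003]],[0.094,[0.001,0,0.067],[0,0,-0.003]]]'

```text
time: 30.0
tool_pos: [0.5103, 0.2874, 0.0504]
ee_rot: [-3.139, 0.001, 1.807]
wrist_force: [-0.6, 0.1, 0.5]
width: 0.0938
finger_force: 0.0
```

>>> drive_tool --series '[[0.03,[0,0,0],[0,0,0]],[0.03,[0,0,0],[0,0,0]],[0.03,[0,0,0],[0,0,0]],[0.03,[0,0,0],[0,0,0]],[0.03,[0,0,0],[0,0,0]]]'

```text
time: 30.62
tool_pos: [0.511, 0.288, 0.0517]
ee_rot: [3.141, 0.0, 1.808]
wrist_force: [-0.8, 0.4, -0.2]
width: 0.0474
finger_force: 0.0
```

>>> drive_tool --series '[[0.03,[0,0,0],[0,0,0]],[0.03,[0,0,0],[0,0,0]],[0.03,[0,0,0],[0,0,0]],[0.03,[0,0,0],[0,0,0]]]'

```text
time: 31.12
tool_pos: [0.5109, 0.2879, 0.0515]
ee_rot: [-3.141, 0.0, 1.808]
wrist_force: [-0.7, 0.8, 0.4]
width: 0.0336
finger_force: 30.0
```

>>> drive_tool --series '[[0.03,[0,0,-0.02],[0,0,0]],[0.03,[0,0,-0.06],[0,0,0]],[0.03,[0,0,-0.1],[0,0,0]],[0.03,[0,0,-0.125],[0,0,0]],[0.03,[0,0,-0.125],[0,0,0]]]'

```text
time: 31.75
tool_pos: [0.5123, 0.2885, 0.1793]
ee_rot: [3.136, -0.001, 1.808]
wrist_force: [0.6, 0.0, -0.4]
width: 0.0333
finger_force: 30.0
```

```bash
python3 go.py G .177 half
```

```text
[  0.5123   0.2885   0.1793 103.5787] [5.58300e-01 7.04000e-02 1.78100e-01 7.15893e+01] ([-0.223, -0.006, 0.001], np.float64(0.558)) [ 0.42  0.18  1.37 -0.    1.59  0.18]
```

>>> drive_tool --series '[[0.03,[-0.045,-0.001,0],[0,0,0.112]],[0.03,[-0.089,-0.002,0],[0,0,0.224]],[0.03,[-0.134,-0.004,0],[0,0,0.336]],[0.03,[-0.178,-0.005,0],[0,0,0.448]],[0.03,[-0.223,-0.006,0],[0,0,0.558]]]'

```text
time: 32.38
tool_pos: [0.5567, 0.0684, 0.1741]
ee_rot: [-3.138, 0.001, 1.246]
wrist_force: [0.2, -0.1, -0.4]
width: 0.0335
finger_force: 30.0
```

```bash
python3 go.py G .177
```

```text
[5.56700e-01 6.84000e-02 1.74100e-01 7.14082e+01] [ 0.6043 -0.1476  0.177  39.6   ] ([-0.19, 0.114, -0.003], np.float64(0.555)) [ 0.02  0.13  1.43 -0.    1.58  0.35]
```

>>> drive_tool --series '[[0.03,[-0.038,0.023,0],[0,0,0.111]],[0.03,[-0.076,0.046,0],[0,0,0.222]],[0.03,[-0.114,0.068,0],[0,0,0.333]],[0.03,[-0.152,0.091,0],[0,0,0.444]],[0.03,[-0.19,0.114,0],[0,0,0.555]]]'

```text
time: 33.0
tool_pos: [0.605, -0.1476, 0.174]
ee_rot: [-3.139, 0.002, 0.691]
wrist_force: [0.7, 0.0, -1.3]
width: 0.0337
finger_force: 30.0
```

>>> drive_tool --series '[[0.03,[0,0,0.025],[0,0,0]],[0.03,[0,0,0.055],[0,0,0]],[0.03,[0,0,0.08],[0,0,0]],[0.03,[0,0,0.09],[0,0,0]],[0.03,[0,0,0.09],[0,0,0]]]'

```text
time: 33.62
tool_pos: [0.6047, -0.1462, 0.0848]
ee_rot: [-3.139, 0.002, 0.695]
wrist_force: [-0.7, 0.5, -0.5]
width: 0.0338
finger_force: 30.0
```

```bash
python3 go.py G .0485
```

```text
[ 0.6047 -0.1462  0.0848 39.8087] [ 0.6043 -0.1476  0.0485 39.6   ] ([-0.001, 0.001, 0.036], np.float64(0.004)) [-0.33  0.32  1.39 -0.    1.44  0.55]
```

>>> drive_tool --series '[[0.03,[-0.002,0,0.015],[0,0,0.004]],[0.03,[-0.002,0,0.026],[0,0,0.004]],[0.03,[-0.002,0,0.034],[0,0,0.004]],[0.03,[-0.002,0,0.034],[0,0,0.004]],[0.03,[-0.002,0,0.034],[0,0,0.004]]]'

```text
time: 34.25
tool_pos: [0.6045, -0.1479, 0.053]
ee_rot: [3.141, -0.0, 0.691]
wrist_force: [0.1, 0.6, -0.4]
width: 0.0334
finger_force: 30.0
```

>>> drive_tool --series '[[0.03,[0,0,0.001],[0,0,0]],[0.03,[0,0,0.001],[0,0,0]],[0.03,[0,0,0.001],[0,0,0]]]'

```text
time: 34.62
tool_pos: [0.6043, -0.1478, 0.0518]
ee_rot: [3.141, -0.0, 0.691]
wrist_force: [0.7, 0.2, -0.1]
width: 0.0337
finger_force: 30.0
```

```bash
python3 go.py G .0485
python3 - <<'E'
from h import *
a=imaging.snapshot("scene")[190:290,120:270]
cv2.imwrite("pics/p7.png",cv2.resize(a,None,fx=4,fy=4,interpolation=cv2.INTER_CUBIC)[:,:,::-1])
E
```

```text
[ 0.6043 -0.1478  0.0518 39.5809] [ 0.6043 -0.1476  0.0485 39.6   ] ([0.0, -0.0, 0.003], np.float64(-0.0)) [-0.33  0.34  1.43 -0.    1.37  0.55]
```

View pics/p7.png

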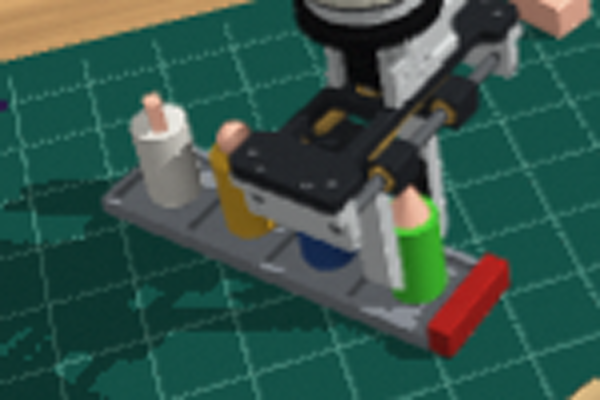

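The green handle, at (418,260), is inside the bay beside the red block. The other three stand upright.

>>> drive_tool --series '[[0.03,[0,0,0.002],[0,0,0]],[0.03,[0,0,0.003],[0,0,0]],[0.03,[0,0,0.003],[0,0,0]],[0.03,[0,0,0.003],[0,0,0]]]'

```text
time: 35.17
tool_pos: [0.6042, -0.1478, 0.0485]
ee_rot: [3.142, 0.0, 0.691]
wrist_force: [0.3, 0.0, -0.3]
width: 0.0334
finger_force: 30.0
```

>>> drive_tool --series '[[0.03,[0,0,0.001],[0,0,0]],[0.03,[0,0,0.001],[0,0,0]],[0.03,[0,0,0.001],[0,0,0]]]'

```text
time: 35.55
tool_pos: [0.6042, -0.1478, 0.0485]
ee_rot: [3.141, -0.0, 0.691]
wrist_force: [-2.6, 0.2, 6.2]
width: 0.0334
finger_force: 30.0
```

>>> drive_tool --series '[[0.094,[0,0,-0.001],[0,0,0]],[0.094,[0,0,-0.001],[0,0,0]],[0.094,[0,0,-0.001],[0,0,0]],[0.094,[0,0,-0.001],[0,0,0]],[0.094,[0,0,-0.001],[0,0,0]]]'

```text
time: 36.17
tool_pos: [0.6041, -0.1478, 0.0484]
ee_rot: [-3.142, 0.0, 0.691]
wrist_force: [0.2, -0.7, 0.6]
width: 0.08
finger_force: 0.0
```

>>> drive_tool --series '[[0.094,[0,0,-0.02],[0,0,0]],[0.094,[0,0,-0.06],[0,0,0]],[0.094,[0,0,-0.1],[0,0,0]],[0.094,[0,0,-0.14],[0,0,0]],[0.094,[0,0,-0.16],[0,0,0]]]'

```text
time: 36.8
tool_pos: [0.6053, -0.1482, 0.2141]
ee_rot: [3.135, -0.004, 0.691]
wrist_force: [0.0, -0.4, -1.0]
width: 0.0938
finger_force: 0.0
```

>>> drive_tool --series '[[0.094,[0.05,-0.04,0],[0,0,0]],[0.094,[0.1,-0.08,0],[0,0,0]],[0.094,[0.13,-0.11,0],[0,0,0]],[0.094,[0.15,-0.12,0],[0,0,0]],[0.094,[0.15,-0.12,0],[0,0,0]]]'

```text
time: 37.42
tool_pos: [0.6439, 0.0408, 0.2093]
ee_rot: [3.14, -0.0, 0.693]
wrist_force: [0.2, -1.6, 0.1]
width: 0.0942
finger_force: 0.0
```

Run:
```python
from h import *
a=imaging.snapshot("scene")[120:300,90:350];b=imaging.snapshot("top")[140:320,290:550]
cv2.imwrite("pics/p8.png",cv2.resize(np.vstack([a,b]),None,fx=1.65,fy=1.65,interpolation=cv2.INTER_CUBIC)[:,:,::-1])
```

```text
(no output)
```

View pics/p8.png

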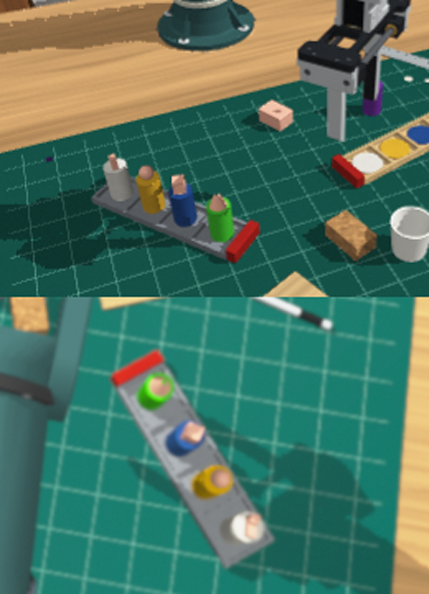

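Both views show all four handles upright, one per bay. From the red end they run green (155,390), blue (187,436), yellow (213,483), white (247,527), in the lower view. The gripper is clear of everything.

```bash
python3 -c "
from bench import robot
print(robot.close_job())"
```

```text
the job is handed in; nothing more can be done
None
```

All four handles now stand upright and released in the spray rack, in reverse order from the red end (green, blue, yellow, white), and the job is handed in at about 37 s of the 118 s allowed.

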